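# Fetch the Petri dish from behind the reagent bottles for the colony counter

## Robot

A 6-joint arm with a two-finger parallel gripper is mounted at the origin on the work surface. World frame = base frame: x ahead of the robot, y to its left, z up, the work surface at z = 0. Lengths are in m, angles in rad, forces in N, time in s.
With the tool pointing down it reaches from about 0.275 to 0.825 m from the base axis. Payload 5.2 kg.
Tool frame: the origin (TCP) lies on the centre line of the jaws, within the pads' length; the fingertips stand 25 mm ahead of it and the grasp point (between the pads) lies 6 mm ahead of it; z points along the fingers, y is the line along which they close (so a half turn about z gives the same grasp; the last joint's range is limited). The gripper opens to 93 mm and grips with 3 to 60 N. Pads are 15 mm wide; open, the fingers measure 128 mm over their backs; the gripper's body (75 mm by 188 mm) begins 65 mm behind the grasp point.
Start: joints at [1.134, 0.259, 1.535, -0, 1.348, -0.203], TCP at [0.127, 0.535, 0.244] pointing down, gripper open.
Joint ranges: [-3.14, 3.14], [-0.91, 2.08], [0.19, 2.58], [-1.22, 4.36], [0.22, 2.71], [-3.12, 3.12]. Speed limits (rad/s): [2.57, 2.57, 3.14, 3.14, 3.14, 3.14].

## Interface

Orientations are given as a rotation vector (axis times angle).
In Python, from bench import * gives the robot as it stands. The module is installed in compiled form; this text tells all that it offers.
- The arm moves only by the shell command python3 -m crank 'ROWS' [FORCE]. ROWS is JSON, a list of rows, each a list of 3 entries, a list of its own where there are three numbers: the turn, a rotation vector about the tool's x, y, z in rad, then the shift along the tool's x, y, z in mm, then the closure in counts, from 0 (fully open) to 255 (shut). In form: [[[ax, ay, az], [x, y, z], hand], ...]. A call has 1 to 20 rows; each row is the pose to reach, as a shift and turn from the pose commanded when the call began, along the tool's axes at that moment; what a row does not reach only later rows make up. A row lasts 1/8 s, in which the tool goes at most 62.5 mm and 10.7 degrees, less where a joint would pass 70% of its speed; a pose out of reach is approached as far as the arm can. A call with a gripper value outside its range is refused whole. The fingers move at their own pace and stop on an object; FORCE is the grip in N (left out, the last holds). Time passes only in rows, so rows that repeat a pose let the fingers close. It gives the time, the measured TCP pose, the force, the opening and the grip force at its end, in the units of the state.
- get_obs(): the state, without advancing time (a new reading comes with each control period).
- capture(name): name is "side" or "top"; returns a dict with "pixels" (384x512x3 uint8, red, green, blue), "z_map" (384x512 float32, m along the optical axis (not along the pixel's ray), 0 where there is no reading), "K" (3x3 intrinsics, pixels), "eye" and "rotation" of the camera in the world. Camera axes: x right, y up, looking along -z (the intrinsics and any distortion apply to the point x, -y, -z); pixel columns grow to the right and rows downward; lengths in m; the calibration is good to about 2 mm. A picture is of the moment at which its call begins.
- close_job(): hands the job in; it is judged then, once.
The state is a dict: "time_s": time; "joints": joint angles; "joint_vel": joint speeds; "tau": joint torques, N m; "tool_pos": TCP position; "orientation": TCP orientation; "ft_force": force on the tool from outside, world axes, zero at the start; "wrist_torque": the same for the moment, N m; "finger_gap": finger opening in m; "finger_force": force on a finger pad.
Only numpy, scipy, OpenCV 4.12 (cv2) and the standard library are available. Lean on these libraries where they do the work, as an engineer would, in place of code of your own. Each camera call takes 0.05 s, during which the arm holds its last target. There are 200 camera calls.

## Task

Clear the three amber bottles off the white reagent tray and stand them together on the steel tray, then take the small Petri dish that was behind and between them and lay it flat in the middle of the colony counter's round light plate. Once the dish lies there, put each bottle back upright on the very spot of the reagent tray where it stood at the start. Set things down gently rather than dropping them, tip nothing over, and leave the little vial on the reagent tray and the small jar on the steel tray where they are.

Things in the scene. Friction and masses are not known exactly. Their poses are not given: they have to be found in the camera images.
- wide_bottle: the widest bottle: round amber glass, 58 mm across, 128 mm tall, white label, black cap. Black cap on its axis, 32 mm across, 26 mm high, at the very top; below it a neck 26 mm across, 11 mm long, then the shoulder. Lift it by the cap from above. Starts upright on one of the reagent tray's three bottle places. Origin: centre of the underside, z up. About 260 g.
- square_bottle: the square bottle: amber glass, square body 50 x 50 mm, the shortest at 112 mm tall, white label, black cap. Black cap on its axis, 32 mm across, 26 mm high, at the very top; below it a neck 26 mm across, 11 mm long, then the shoulder. Lift it by the cap from above. Starts upright on one of the reagent tray's three bottle places. Origin: centre of the underside, z up. About 220 g.
- slim_bottle: the slim bottle: round amber glass, 42 mm across, the tallest at 146 mm, white label, black cap. Black cap on its axis, 32 mm across, 26 mm high, at the very top; below it a neck 26 mm across, 11 mm long, then the shoulder. Lift it by the cap from above. Starts upright on one of the reagent tray's three bottle places. Origin: centre of the underside, z up. About 180 g.
- dish: small closed Petri dish, clear with dark red agar, its lid fast: a flat disc 60 mm in diameter, 18 mm high, about 35 g. It lies on the reagent tray's dish place, with a bottle in front and one at either side, so there is room for fingers only once the bottles are gone. Grip it across its diameter. Origin: centre of the underside, z up.
- reagent_tray: flat white plastic tray fixed to the bench, 200 mm (x) by 250 mm (y), floor 5 mm thick, rim 12 mm high, 5 mm thick. Thin grey rings 68 mm across mark the places: bottles at x,y = (25,75), (25,-75), (-30,0) mm, dish at (45,0) mm in its frame; things stand within 5 mm of these. Origin: centre of the underside; +x points away from the robot, within about 9 degrees.
- steel_tray: bare steel tray fixed to the bench, the side area: 340 mm (x) by 160 mm (y), floor 5 mm thick, rim 14 mm high, 5 mm thick. Empty but for the small jar near its +x end: bottles fit at x = -115, -30 and 55 mm on its middle line. Origin: centre of the underside; +x points away from the robot, within about 7 degrees.
- counter: colony counter, a white bench instrument fixed to the bench, 260 mm (its x) by 210 mm (its y), housing top 64 mm high, black key strip along its -x edge (towards the robot), a 12 mm thick pen lying fixed along its +x edge. Origin: centre of the underside.
- counter_plate (a point): centre of the top face of the colony counter's round white light plate with its grey counting grid, 110 mm across, level, 70 mm above the bench, with a grey collar 132 mm across standing 2 mm lower round it; 20 mm towards +x from the middle of the counter.
- vial: bystander, not to be moved: little white-capped vial, 28 mm across, 46 mm tall, standing loose in the reagent tray's corner near x,y = (-65,90) mm of the tray frame. Origin: centre of the underside.
- jar: bystander, not to be moved: small white jar with grey lid, 41 mm across, 38 mm tall, standing loose on the steel tray near its +x end (110 to 130 mm from the tray's middle, up to 25 mm off the middle line). Origin: centre of the underside.

How it is judged:
On the way, in this order (a step that is already met when the one before it is completed fails the run):
1. all three bottles stand upright on the steel tray, the dish not yet moved (by more than 20 mm) (x of wide_bottle in the frame of steel_tray between -0.16 and 0.16 m and y of wide_bottle in the frame of steel_tray between -0.07 and 0.07 m and z of each of wide_bottle, square_bottle, slim_bottle in the frame of steel_tray below 0.012 m and angle between each of wide_bottle, square_bottle, slim_bottle's own z axis and vertical below 0.1 rad and linear speed of each of wide_bottle, square_bottle, slim_bottle below 0.03 m/s and x of square_bottle in the frame of steel_tray between -0.16 and 0.16 m and y of square_bottle in the frame of steel_tray between -0.07 and 0.07 m and x of slim_bottle in the frame of steel_tray between -0.16 and 0.16 m and y of slim_bottle in the frame of steel_tray between -0.07 and 0.07 m and distance of dish from where it was at the start of the episode below 0.02 m), for 0.2 s.
2. the dish lies released in the middle of the light plate while the three bottles still stand on the steel tray (horizontal distance between dish and counter_plate below 0.012 m and z of dish in the frame of counter_plate between -0.006 and 0.006 m and angle between each of dish, wide_bottle, square_bottle, slim_bottle's own z axis and vertical below 0.1 rad and linear speed of dish below 0.02 m/s and contact force between dish and the fingers below 0.1 N and x of wide_bottle in the frame of steel_tray between -0.16 and 0.16 m and y of wide_bottle in the frame of steel_tray between -0.07 and 0.07 m and z of each of wide_bottle, square_bottle, slim_bottle in the frame of steel_tray below 0.012 m and linear speed of each of wide_bottle, square_bottle, slim_bottle below 0.03 m/s and x of square_bottle in the frame of steel_tray between -0.16 and 0.16 m and y of square_bottle in the frame of steel_tray between -0.07 and 0.07 m and x of slim_bottle in the frame of steel_tray between -0.16 and 0.16 m and y of slim_bottle in the frame of steel_tray between -0.07 and 0.07 m), for 0.2 s.
At the end, for the whole second after the job is handed in: The dish lies flat on the light plate within 12 mm of its centre; every bottle stands upright within 12 mm of where it stood at the start; the vial and the jar are within 20 mm of where they stood; all is released and at rest (horizontal distance between dish and counter_plate below 0.012 m and z of dish in the frame of counter_plate between -0.006 and 0.006 m and angle between each of dish, wide_bottle, square_bottle, slim_bottle's own z axis and vertical below 0.1 rad and linear speed of each of dish, wide_bottle, square_bottle, slim_bottle below 0.02 m/s and contact force between each of dish, wide_bottle, square_bottle, slim_bottle and the fingers below 0.1 N and distance of each of wide_bottle, square_bottle, slim_bottle from where it was at the start of the episode below 0.012 m and distance of each of vial, jar from where it was at the start of the episode below 0.02 m); the robot touches nothing.
It fails at once if the vial or the jar is moved by more than 20 mm (distance of any of vial, jar from where it was at the start of the episode above 0.02 m).
It fails at once if a bottle or the dish is tipped by more than 40 degrees (angle between any of wide_bottle, square_bottle, slim_bottle, dish's own z axis and vertical above 0.7 rad).
It fails at once if a bottle or the dish is dropped (moves freely, out of the fingers, faster than 0.6 m/s: a fall of about 18 mm) ((linear speed of wide_bottle above 0.6 m/s and contact force between wide_bottle and the fingers below 0.01 N) or (linear speed of square_bottle above 0.6 m/s and contact force between square_bottle and the fingers below 0.01 N) or (linear speed of slim_bottle above 0.6 m/s and contact force between slim_bottle and the fingers below 0.01 N) or (linear speed of dish above 0.6 m/s and contact force between dish and the fingers below 0.01 N)).
It also fails if it takes over 152 s, if anything falls off the work surface, if the arm or the gripper's body presses on something with over 40 N, if the wrist force passes 120 N, or if a joint passes its speed limit or range.

## Working session

There is one attempt and no reset: what is moved stays moved. The work goes in short steps, Python scripts to look and compute and a shell command to move; the robot and the scene stay as the last step left them, time stands still between calls to the robot, and variables do not carry over. Pictures are saved under pics/ and viewed, at most 14 in all, crops included, and the job is handed in when it is done.

```bash
mkdir -p pics; cat > h.py <<'E'
from bench import *
import numpy as np, cv2
from scipy.spatial.transform import Rotation as R
def cloud(c):
    z=c["z_map"];K=c["K"];v,u=np.mgrid[:384,:512]
    p=np.stack([(u-K[0,2])/K[0,0]*z,-(v-K[1,2])/K[1,1]*z,-z],-1)
    return p@np.array(c["rotation"]).T+np.array(c["eye"])
E
python3 - <<'E'
from h import *
np.set_printoptions(precision=4,suppress=True)
o=get_obs();print({k:o[k] for k in("time_s","tool_pos","orientation","ft_force","finger_gap")})
print(R.from_rotvec(o["orientation"]).as_matrix())
ims=[]
for n in("top","side"):
    c=capture(n);print(n,c["K"],c["eye"],np.array(c["rotation"]),[k for k in c],(c["z_map"]>0).mean())
    np.savez(n+"0.npz",**c);cv2.imwrite(f"pics/{n}0.png",cv2.resize(c["pixels"][:,:,::-1],(768,576)))
E
```

```text
{'time_s': 0.0, 'tool_pos': array([0.1272, 0.5346, 0.2428]), 'orientation': array([-0.3664, -3.1196,  0.0027]), 'ft_force': array([0.1619, 0.8323, 0.7426]), 'finger_gap': 0.09307419062681982}
[[-0.9728  0.2317 -0.0007]
 [ 0.2317  0.9728 -0.0016]
 [ 0.0003 -0.0018 -1.    ]]
top [[450.1172   0.     254.466 ]
 [  0.     450.1172 188.0012]
 [  0.       0.       1.    ]] [ 0.4724 -0.0237  1.4148] [ 0.0591 -0.0478 -1.5983] ['pixels', 'z_map', 'K', 'eye', 'rotation'] 0.9959665934244791
side [[400.1515   0.     255.207 ]
 [  0.     400.1515 187.2797]
 [  0.       0.       1.    ]] [ 0.1679 -0.7834  0.5702] [ 1.0369 -0.2337 -0.4563] ['pixels', 'z_map', 'K', 'eye', 'rotation'] 0.9960276285807291
```

View pics/top0.png

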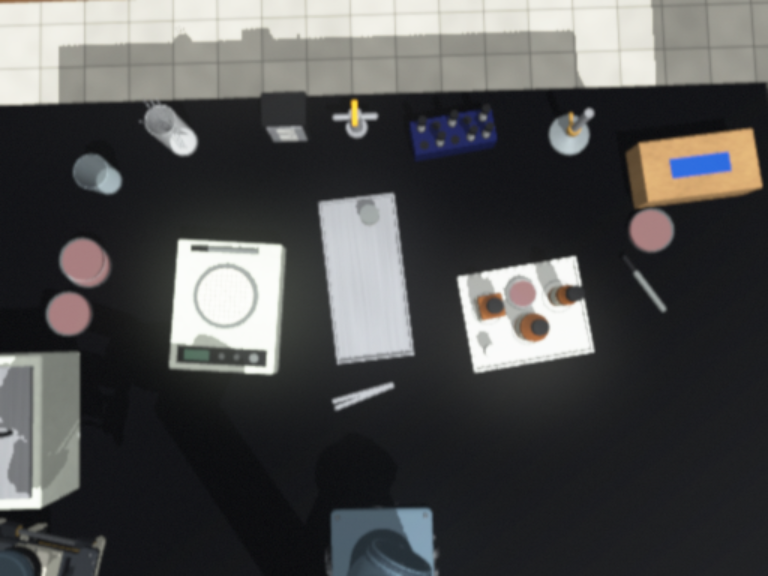

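View pics/side0.png

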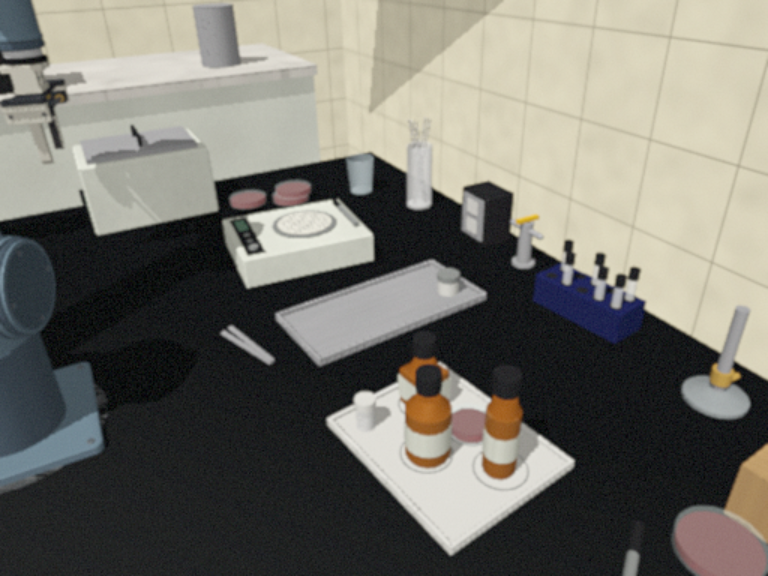

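```bash
cat > h.py <<'E'
from bench import *
import numpy as np, cv2
from scipy.spatial.transform import Rotation as R
np.set_printoptions(precision=4,suppress=True)
def rot(c): return R.from_rotvec(c["rotation"]).as_matrix()
def cloud(c):
    z=c["z_map"];K=c["K"];v,u=np.mgrid[:384,:512]
    p=np.stack([(u-K[0,2])/K[0,0]*z,-(v-K[1,2])/K[1,1]*z,-z],-1)
    return p@rot(c).T+np.array(c["eye"])
def ray(c,u,v,h):
    K=c["K"];u=np.asarray(u,float);v=np.asarray(v,float)
    d=np.stack([(u-K[0,2])/K[0,0],-(v-K[1,2])/K[1,1],-np.ones_like(u)],-1)@rot(c).T
    e=np.array(c["eye"]);return e+d*((h-e[2])/d[...,2])[...,None]
def blob(m,minA=8):  # components: (area, u, v)
    n,l,s,ce=cv2.connectedComponentsWithStats(m.astype(np.uint8))
    return [(s[i,4],*ce[i],l==i) for i in range(1,n) if s[i,4]>=minA]
E
python3 - <<'E'
from h import *
for n in("top","side"):
    c=dict(np.load(n+"0.npz"));P=cloud(c);hsv=cv2.cvtColor(c["pixels"],cv2.COLOR_RGB2HSV);H,S,V=hsv[...,0],hsv[...,1],hsv[...,2]
    x,y,z=P[...,0],P[...,1],P[...,2]
    print("==",n)
    reg=(x>.2)&(x<.72)&(y<-.1)&(y>-.6)
    print("dark/tall")
    for a,u,v,m in blob(reg&(z>.085)&(V<75)): print(a,u,v,"med",np.median(P[m],0),"zmax",np.percentile(z[m],90), "tops",[(h,ray(c,u,v,h+.005)[:2]) for h in(.112,.128,.146)] if n=="top" else "")
    print("dish")
    for a,u,v,m in blob(reg&((H>165)|(H<6))&(S>50)&(z<.06)&(V>60)): print(a,u,v,ray(c,u,v,.021),np.median(z[m]))
    if n=="top":
        for nm,mm,h in(("white tray",reg&(V>120)&(z<.06)&(z>-.01),.012),("steel",(z>.002)&(z<.05)&(V>90)&(x>.3)&(x<.75)&(y<.16)&(y>-.14),.014),("counter",(z>.052)&(z<.09)&(y>.14)&(y<.5)&(x>.2)&(x<.75),.064)):
            b=max(blob(mm),key=lambda t:t[0]);ct=max(cv2.findContours(b[3].astype(np.uint8),0,1)[0],key=cv2.contourArea)[:,0]
            q=ray(c,ct[:,0],ct[:,1],h)[:,:2]; r=cv2.minAreaRect((q*1000).astype(np.float32));print(nm,r,b[0],"z med",np.median(z[b[3]]))
        print("small tall: jar/vial")
        for a,u,v,m in blob((z>.028)&(z<.055)&(x>.3)&(x<.72)&(y<.16)&(y>-.5),10): print(a,u,v,np.median(P[m],0))
        # plate by depth + collar by colour
        m=(z>.0675)&(z<.075)&(y>.15)&(y<.5)&(x>.3)&(x<.66);
        for a,u,v,k in blob(m,100): print("plate",a,u,v,ray(c,u,v,.07))
        g=(V<185)&(z>.058)&(z<.08)&(y>.2)&(y<.45)&(x>.43)&(x<.62)
        for a,u,v,k in blob(g,60):
            ct=np.argwhere(k)[:,::-1];e=cv2.fitEllipse(cv2.convexHull(ct.astype(np.int32)));print("collar",a,e,ray(c,*e[0],.068))
E
```

```text
== top
dark/tall
90 382.73333333333335 195.22222222222223 med [ 0.5282 -0.3746  0.15  ] zmax 0.15345245691354764 tops [(0.112, array([ 0.5292, -0.3843])), (0.128, array([ 0.5285, -0.3799])), (0.146, array([ 0.5278, -0.3749]))]
67 329.1044776119403 203.01492537313433 med [ 0.5112 -0.2292  0.1158] zmax 0.118661697818467 tops [(0.112, array([ 0.5112, -0.2293])), (0.128, array([ 0.5107, -0.2267])), (0.146, array([ 0.5102, -0.2239]))]
55 359.03636363636366 216.92727272727274 med [ 0.4687 -0.3101  0.132 ] zmax 0.13590976290893667 tops [(0.112, array([ 0.4688, -0.3135])), (0.128, array([ 0.4689, -0.3099])), (0.146, array([ 0.4689, -0.3059]))]
dish
456 431.08991228070175 153.35745614035088 [ 0.6594 -0.5671  0.021 ] 0.015056897206797815
175 348.0057142857143 195.26857142857142 [ 0.5364 -0.3038  0.021 ] 0.022626981885424113
white tray ((493.2929382324219, -309.462158203125), (205.23910522460938, 254.7129364013672), 8.223934173583984) 4531 z med 0.005256150850746044
steel ((578.4441528320312, 19.227035522460938), (344.333984375, 164.01617431640625), 5.308509349822998) 4614 z med 0.0059251936513
[... 634 characters left out ...]
549072266, 41.635498046875), 59.9948844909668) [0.5469 0.2986 0.068 ]
collar 357 ((145.92361450195312, 231.24032592773438), (10.918685913085938, 84.1121826171875), 88.38885498046875) [0.4438 0.3122 0.068 ]
== side
dark/tall
267 282.749063670412 229.4681647940075 med [ 0.5034 -0.2414  0.1135] zmax 0.1173752767180628 tops 
384 337.6171875 254.35416666666666 med [ 0.5196 -0.3863  0.1487] zmax 0.15168947733594237 tops 
303 285.44884488448844 253.33003300330034 med [ 0.4587 -0.3238  0.1312] zmax 0.13365404475529594 tops 
dish
385 311.961038961039 283.2805194805195 [ 0.5256 -0.3145  0.021 ] 0.022635953483262194
1533 473.7429876060013 360.53816046966733 [ 0.6446 -0.5777  0.021 ] 0.01583531737575339
```

```bash
python3 - <<'E'
from h import *
C0={"square":(.117,.509,-.231),"wide":(.133,.466,-.312),"slim":(.151,.528,-.378),"vial":(.051,.418,-.231),"jar":(.043,.703,.007)}
for n in("top","side"):
    c=dict(np.load(n+"0.npz"));P=cloud(c)
    for k,(h,x,y) in C0.items():
        m=(abs(P[...,2]-h)<.006)&(np.hypot(P[...,0]-x,P[...,1]-y)<.03)
        b=max(blob(m,1),key=lambda t:t[0]);v,u=np.nonzero(b[3]);q=ray(c,u,v,h)
        hull=cv2.minEnclosingCircle((q[:,:2]*1000).astype(np.float32))
        print(n,k,b[0],"mean",q.mean(0)[:2],"mid",(q.min(0)+q.max(0))[:2]/2,"ext",np.ptp(q,0)[:2],"circ",hull)
E
```

```text
top square 93 mean [ 0.5087 -0.2323] mid [ 0.5083 -0.2317] ext [0.029  0.0292] circ ((509.13433837890625, -231.68251037597656), 15.824047088623047)
top wide 97 mean [ 0.465  -0.3128] mid [ 0.4657 -0.3138] ext [0.0286 0.0314] circ ((464.2948303222656, -313.5277404785156), 16.012657165527344)
top slim 103 mean [ 0.5264 -0.3776] mid [ 0.5256 -0.377 ] ext [0.0284 0.0312] circ ((526.5856323242188, -377.3435974121094), 16.321170806884766)
top vial 68 mean [ 0.4189 -0.2321] mid [ 0.4185 -0.2326] ext [0.027  0.0245] circ ((418.7840576171875, -231.95225524902344), 13.77785587310791)
top jar 131 mean [0.7054 0.0078] mid [0.7052 0.007 ] ext [0.0376 0.0372] circ ((705.5460815429688, 7.176998615264893), 20.314367294311523)
side square 152 mean [ 0.5058 -0.2381] mid [ 0.5059 -0.238 ] ext [0.0342 0.0365] circ ((506.177001953125, -238.00953674316406), 18.3825626373291)
side wide 208 mean [ 0.4614 -0.3192] mid [ 0.4618 -0.3192] ext [0.034  0.0366] circ ((461.6269836425781, -319.2834167480469), 18.724729537963867)
side slim 227 mean [ 0.5225 -0.3831] mid [ 0.5224 -0.3827] ext [0.0346 0.0354] circ ((522.5725708007812, -383.3954772949219), 19.47332191467285)
side vial 141 mean [ 0.4168 -0.2369] mid [ 0.4163 -0.2364] ext [0.031  0.0328] circ ((417.00677490234375, -237.33567810058594), 17.49764060974121)
side jar 112 mean [0.7019 0.0002] mid [0.7014 0.0007] ext [0.0437 0.0466] circ ((701.4326171875, 0.4642658233642578), 24.47629737854004)
```

```bash
python3 -m crank '[[[0,0,-0.12],[0,0,0],0],[[0,0,-0.234],[0,0,0],0],[[0,0,-0.234],[0,0,0],0]]' 25; python3 - <<'E'
from h import *
o=get_obs();print(o["tool_pos"]);print(R.from_rotvec(o["orientation"]).as_matrix())
E
```

```text
time_s: 0.48
tool_pos: [0.1273, 0.5348, 0.2432]
orientation: [-0.001, -3.141, 0.001]
ft_force: [0.1, 1.0, -0.9]
finger_gap: 0.0927
finger_force: 0.0
[0.1273 0.5348 0.2432]
[[-1.      0.0009 -0.0004]
 [ 0.0009  1.     -0.0008]
 [ 0.0004 -0.0008 -1.    ]]
```

```bash
python3 -m crank '[[[0,0,-0.001],[-20,-40,0],0],[[0,0,0],[-45,-90,0],0],[[0,0,0],[-70,-140,0],0],[[0,0,0],[-95,-190,0],0],[[0,0,0],[-120,-240,0],0],[[0,0,0],[-145,-290,0],0],[[0,0,0],[-170,-340,0],0],[[0,0,0],[-195,-390,0],0],[[0,0,0],[-220,-440,0],0],[[0,0,0],[-245,-490,0],0],[[0,0,0],[-270,-540,0],0],[[0,0,0],[-295,-590,0],0],[[0,0,0],[-320,-640,0],0],[[0,0,0],[-345,-690,0],0],[[0,0,0],[-365,-735,0],0],[[0,0,0],[-381,-767,0],0],[[0,0,0],[-381,-767,0],0],[[0,0,0],[-381,-767,0],0],[[0,0,0],[-381,-767,30],0],[[0,0,0],[-381,-767,50],0]]'
python3 - <<'E'
from h import *
c=capture("side");cv2.imwrite("pics/s1.png",cv2.resize(c["pixels"][130:370,150:450,::-1],(750,600)))
o=get_obs();print(o["tool_pos"],o["joints"])
E
```

```text
time_s: 2.98
tool_pos: [0.5079, -0.2301, 0.193]
orientation: [0.001, -3.141, -0.001]
ft_force: [0.3, -0.4, -0.6]
finger_gap: 0.093
finger_force: 0.0
[ 0.5067 -0.2293  0.1904] [-0.6257  0.3135  1.5947  0.0002  1.2385 -2.1971]
```

View pics/s1.png

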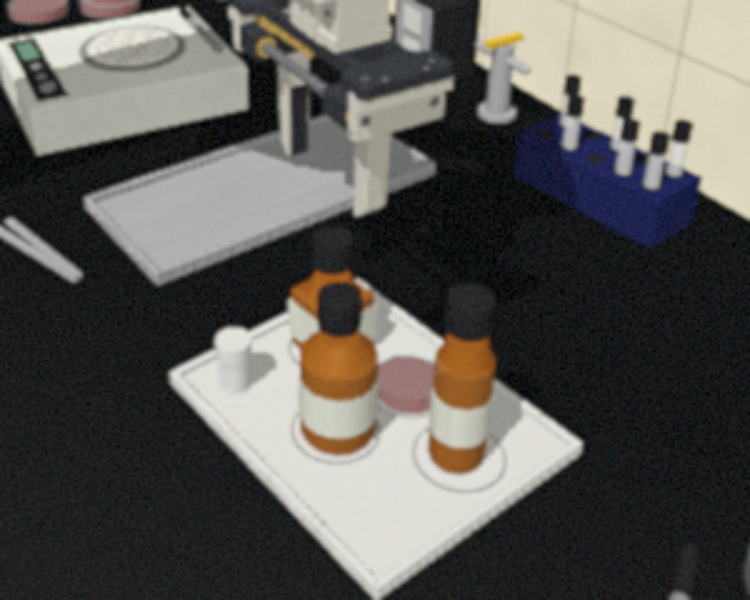

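```bash
python3 -m crank '[[[0,0,0],[0,0,15],0],[[0,0,0],[0,0,35],0],[[0,0,0],[0,0,55],0],[[0,0,0],[0,0,70],0],[[0,0,0],[0,0,78],0],[[0,0,0],[0,0,82],0],[[0,0,0],[0,0,82],0],[[0,0,0],[0,0,82],0]]'
```

```text
time_s: 4.03
tool_pos: [0.5089, -0.2322, 0.1122]
orientation: [-0.0, 3.141, -0.001]
ft_force: [0.6, -0.3, 0.2]
finger_gap: 0.0933
finger_force: 0.0
```

```bash
python3 -m crank '[[[0,0,0],[0,0,0],100],[[0,0,0],[0,0,0],130],[[0,0,0],[0,0,0],160],[[0,0,0],[0,0,0],190],[[0,0,0],[0,0,0],220],[[0,0,0],[0,0,0],255],[[0,0,0],[0,0,0],255],[[0,0,0],[0,0,0],255],[[0,0,0],[0,0,0],255],[[0,0,0],[0,0,0],255]]' 25
```

```text
time_s: 5.28
tool_pos: [0.5085, -0.232, 0.1116]
orientation: [0.0, -3.142, 0.0]
ft_force: [0.5, -0.4, -1.1]
finger_gap: 0.0318
finger_force: 25.0
```

```bash
python3 -m crank '[[[0,0,0],[0,0,-10],255],[[0,0,0],[0,0,-30],255],[[0,0,0],[0,0,-50],255],[[0,0,0],[0,0,-60],255],[[0,0,0],[-6,12,-60],255],[[0,0,0],[-18,37,-60],255],[[0,0,0],[-35,72,-60],255],[[0,0,0],[-52,107,-60],255],[[0,0,0],[-69,142,-60],255],[[0,0,0],[-86,177,-60],255],[[0,0,0],[-103,212,-60],255],[[0,0,0],[-116,238,-60],255],[[0,0,0],[-125,256,-60],255],[[0,0,0],[-125,256,-60],255],[[0,0,0],[-125,256,-45],255],[[0,0,0],[-125,256,-28],255],[[0,0,0],[-125,256,-14],255],[[0,0,0],[-125,256,-5],255],[[0,0,0],[-125,256,-2],255],[[0,0,0],[-125,256,-2],255]]'; python3 - <<'E'
from h import *
c=capture("side");cv2.imwrite("pics/s2.png",cv2.resize(c["pixels"][130:370,150:450,::-1],(750,600)))
E
```

```text
time_s: 7.78
tool_pos: [0.6336, 0.024, 0.1137]
orientation: [-0.0, 3.141, -0.0]
ft_force: [0.1, -1.0, -3.2]
finger_gap: 0.0319
finger_force: 25.0
```

View pics/s2.png

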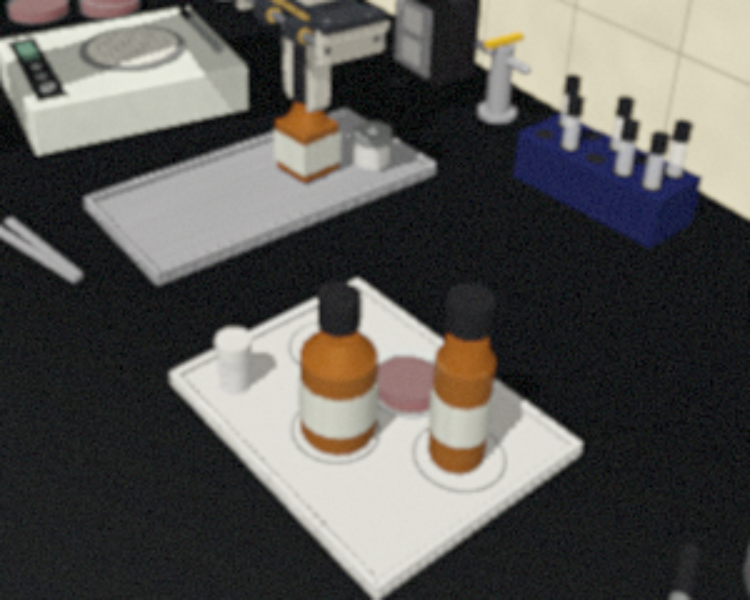

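```bash
python3 -m crank '[[[0,0,0],[0,0,1],255],[[0,0,0],[0,0,1.8],255],[[0,0,0],[0,0,1.8],255]]';python3 -m crank '[[[0,0,0],[0,0,0],240],[[0,0,0],[0,0,0],200],[[0,0,0],[0,0,0],160],[[0,0,0],[0,0,0],120],[[0,0,0],[0,0,0],80],[[0,0,0],[0,0,0],80],[[0,0,0],[0,0,0],80],[[0,0,0],[0,0,-20],80],[[0,0,0],[0,0,-60],60],[[0,0,0],[0,0,-90],40],[[0,0,0],[0,0,-90],40]]'
```

```text
time_s: 8.2
tool_pos: [0.6335, 0.0242, 0.1119]
orientation: [-0.0, 3.141, 0.0]
ft_force: [-0.6, -0.6, -2.3]
finger_gap: 0.0316
finger_force: 25.0
time_s: 9.57
tool_pos: [0.6351, 0.024, 0.2048]
orientation: [-0.0, 3.136, -0.001]
ft_force: [-0.1, -0.2, -0.3]
finger_gap: 0.0784
finger_force: 0.0
```

```bash
python3 -m crank '[[[0,0,0],[10,-20,0],0],[[0,0,0],[30,-60,0],0],[[0,0,0],[52,-105,0],0],[[0,0,0],[74,-150,0],0],[[0,0,0],[96,-195,0],0],[[0,0,0],[118,-240,0],0],[[0,0,0],[138,-280,0],0],[[0,0,0],[156,-315,0],0],[[0,0,0],[168,-337,0],0],[[0,0,0],[168,-337,0],0],[[0,0,0],[168,-337,15],0],[[0,0,0],[168,-337,35],0],[[0,0,0],[168,-337,55],0],[[0,0,0],[168,-337,68],0],[[0,0,0],[168,-337,74],0],[[0,0,0],[168,-337,74],0],[[0,0,0],[168,-337,74],0]]'
```

```text
time_s: 11.7
tool_pos: [0.466, -0.3131, 0.1285]
orientation: [-0.001, 3.141, -0.001]
ft_force: [0.6, -0.6, -0.8]
finger_gap: 0.0928
finger_force: 0.0
```

```bash
python3 -m crank '[[[0,0,0],[0,0,0],100],[[0,0,0],[0,0,0],130],[[0,0,0],[0,0,0],160],[[0,0,0],[0,0,0],190],[[0,0,0],[0,0,0],220],[[0,0,0],[0,0,0],255],[[0,0,0],[0,0,0],255],[[0,0,0],[0,0,0],255],[[0,0,0],[0,0,0],255],[[0,0,0],[0,0,0],255]]' 25
python3 -m crank '[[[0,0,0],[0,0,-10],255],[[0,0,0],[0,0,-30],255],[[0,0,0],[0,0,-52],255],[[0,0,0],[0,0,-62],255],[[0,0,0],[-3,12,-62],255],[[0,0,0],[-9,37,-62],255],[[0,0,0],[-19,75,-62],255],[[0,0,0],[-30,118,-62],255],[[0,0,0],[-41,162,-62],255],[[0,0,0],[-52,206,-62],255],[[0,0,0],[-63,250,-62],255],[[0,0,0],[-73,290,-62],255],[[0,0,0],[-80,317,-62],255],[[0,0,0],[-83,329,-62],255],[[0,0,0],[-83,329,-45],255],[[0,0,0],[-83,329,-28],255],[[0,0,0],[-83,329,-14],255],[[0,0,0],[-83,329,-5],255],[[0,0,0],[-83,329,-2],255],[[0,0,0],[-83,329,-2],255]]'; python3 - <<'E'
from h import *
c=capture("side");cv2.imwrite("pics/s3.png",cv2.resize(c["pixels"][130:370,150:450,::-1],(750,600)))
E
```

```text
time_s: 12.95
tool_pos: [0.4656, -0.313, 0.1279]
orientation: [-0.0, 3.142, -0.0]
ft_force: [1.2, -1.0, -1.4]
finger_gap: 0.0316
finger_force: 25.0
time_s: 15.45
tool_pos: [0.5486, 0.016, 0.1299]
orientation: [0.0, 3.141, -0.0]
ft_force: [0.6, -0.0, -2.7]
finger_gap: 0.0315
finger_force: 25.0
```

View pics/s3.png

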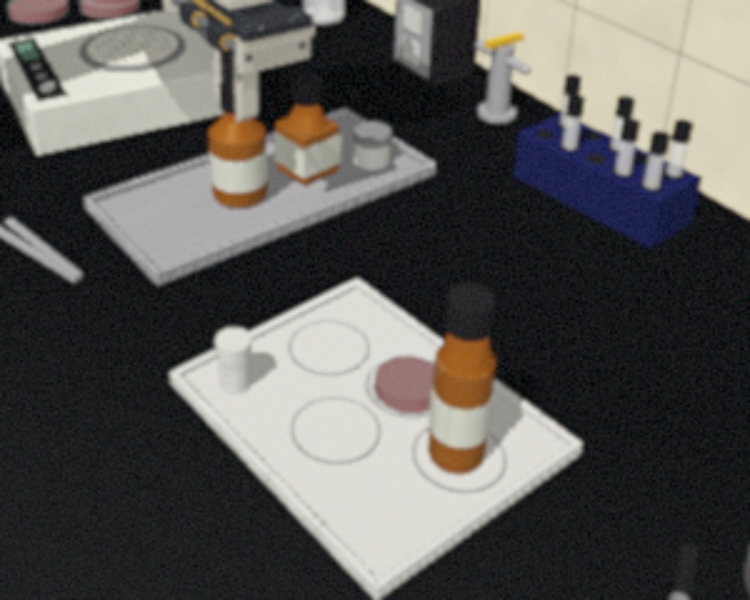

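```bash
python3 -m crank '[[[0,0,0],[0,0,1],255],[[0,0,0],[0,0,1.8],255],[[0,0,0],[0,0,1.8],255],[[0,0,0],[0,0,1.8],240],[[0,0,0],[0,0,1.8],200],[[0,0,0],[0,0,1.8],160],[[0,0,0],[0,0,1.8],120],[[0,0,0],[0,0,1.8],80],[[0,0,0],[0,0,1.8],80],[[0,0,0],[0,0,1.8],80],[[0,0,0],[0,0,-20],80],[[0,0,0],[0,0,-60],60],[[0,0,0],[0,0,-90],40],[[0,0,0],[0,0,-90],0]]'
python3 -m crank '[[[0,0,0],[1,-20,0],0],[[0,0,0],[3,-60,0],0],[[0,0,0],[6,-110,0],0],[[0,0,0],[9,-160,0],0],[[0,0,0],[12,-210,0],0],[[0,0,0],[15,-260,0],0],[[0,0,0],[18,-310,0],0],[[0,0,0],[20,-350,0],0],[[0,0,0],[22,-380,0],0],[[0,0,0],[22,-393,0],0],[[0,0,0],[22,-393,0],0],[[0,0,0],[22,-393,15],0],[[0,0,0],[22,-393,35],0],[[0,0,0],[22,-393,55],0],[[0,0,0],[22,-393,66],0],[[0,0,0],[22,-393,72],0],[[0,0,0],[22,-393,72],0],[[0,0,0],[22,-393,72],0]]'
```

```text
time_s: 17.25
tool_pos: [0.55, 0.0159, 0.2223]
orientation: [-0.0, 3.136, -0.001]
ft_force: [0.4, 0.4, -0.3]
finger_gap: 0.0846
finger_force: 0.0
time_s: 19.5
tool_pos: [0.5269, -0.3771, 0.1486]
orientation: [-0.001, 3.141, -0.002]
ft_force: [-0.3, -0.7, -0.2]
finger_gap: 0.0931
finger_force: 0.0
```

```bash
python3 -m crank '[[[0,0,0],[0,0,3],100],[[0,0,0],[0,0,3],130],[[0,0,0],[0,0,3],160],[[0,0,0],[0,0,3],190],[[0,0,0],[0,0,3],220],[[0,0,0],[0,0,3],255],[[0,0,0],[0,0,3],255],[[0,0,0],[0,0,3],255],[[0,0,0],[0,0,3],255],[[0,0,0],[0,0,3],255]]' 25
python3 -m crank '[[[0,0,0],[0,0,-10],255],[[0,0,0],[0,0,-30],255],[[0,0,0],[0,0,-52],255],[[0,0,0],[0,0,-62],255],[[0,0,0],[2,12,-62],255],[[0,0,0],[6,37,-62],255],[[0,0,0],[13,80,-62],255],[[0,0,0],[21,130,-62],255],[[0,0,0],[29,180,-62],255],[[0,0,0],[38,230,-62],255],[[0,0,0],[46,280,-62],255],[[0,0,0],[54,330,-62],255],[[0,0,0],[60,367,-62],255],[[0,0,0],[63,386,-62],255],[[0,0,0],[63,386,-45],255],[[0,0,0],[63,386,-28],255],[[0,0,0],[63,386,-14],255],[[0,0,0],[63,386,-5],255],[[0,0,0],[63,386,-2],255],[[0,0,0],[63,386,-2],255]]'
python3 - <<'E'
from h import *
c=capture("side");cv2.imwrite("pics/s4.png",cv2.resize(c["pixels"][130:370,150:450,::-1],(750,600)))
E
```

```text
time_s: 20.75
tool_pos: [0.5266, -0.3769, 0.1448]
orientation: [0.0, -3.142, 0.0]
ft_force: [0.7, -0.2, 0.5]
finger_gap: 0.0317
finger_force: 25.0
time_s: 23.25
tool_pos: [0.4636, 0.009, 0.1469]
orientation: [0.0, 3.142, 0.0]
ft_force: [-0.2, 0.5, -1.8]
finger_gap: 0.0316
finger_force: 25.0
```

View pics/s4.png

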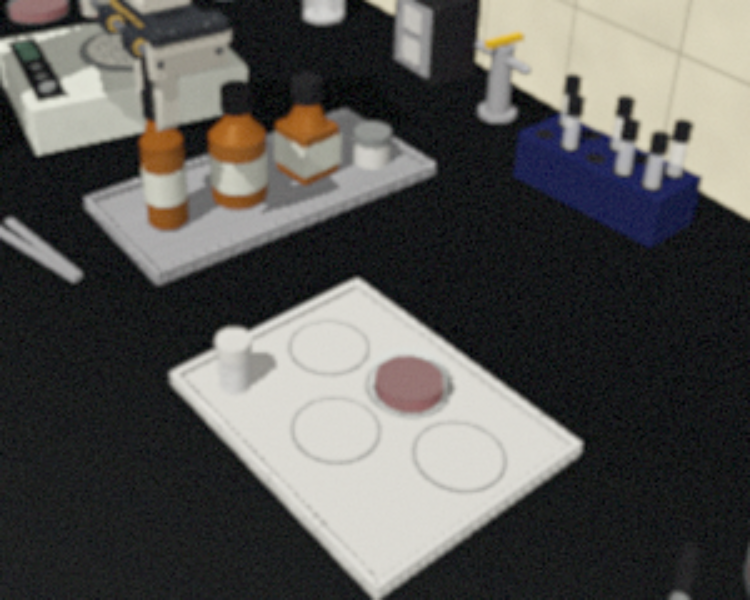

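```bash
python3 -m crank '[[[0,0,0],[0,0,1],255],[[0,0,0],[0,0,1.8],255],[[0,0,0],[0,0,1.8],255],[[0,0,0],[0,0,1.8],240],[[0,0,0],[0,0,1.8],200],[[0,0,0],[0,0,1.8],160],[[0,0,0],[0,0,1.8],120],[[0,0,0],[0,0,1.8],80],[[0,0,0],[0,0,1.8],80],[[0,0,0],[0,0,1.8],80],[[0,0,0],[0,0,-20],80],[[0,0,0],[0,0,-60],60],[[0,0,0],[0,0,-90],40],[[0,0,0],[0,0,-90],0]]'
python3 - <<'E'
from h import *
c=capture("top");P=cloud(c);x,y,z=P[...,0],P[...,1],P[...,2]
hsv=cv2.cvtColor(c["pixels"],cv2.COLOR_RGB2HSV);H,S,V=hsv[...,0],hsv[...,1],hsv[...,2]
for nm,m in(("col",((H>165)|(H<6))&(S>50)&(V>60)),("z",(z>.016)&(z<.032))):
    m=m&(np.hypot(x-.5364,y+.3038)<.045);b=max(blob(m),key=lambda t:t[0]);v,u=np.nonzero(b[3]);q=ray(c,u,v,.023)
    print(nm,b[0],q.mean(0),cv2.minEnclosingCircle((q[:,:2]*1000).astype(np.float32)))
for nm,lo,hi in(("plate",.0665,.0755),):
    m=(z>lo)&(z<hi)&(np.hypot(x-.545,y-.299)<.066);print(nm,m.sum(),P[m].mean(0))
# collar: outer dark ring pixels, ellipse via hull on ring
m=(V<180)&(np.hypot(x-.545,y-.299)<.085)&(np.hypot(x-.545,y-.299)>.045)&(z>.05)
v,u=np.nonzero(m);q=ray(c,u,v,.068)[:,:2]*1000
A=np.c_[2*q,np.ones(len(q))];s=np.linalg.lstsq(A,(q**2).sum(1),rcond=None)[0];print("collar fit",s[:2],np.sqrt(s[2]+s[0]**2+s[1]**2),len(q))
cv2.imwrite("pics/t5.png",cv2.resize(c["pixels"][130:280,90:300,::-1],(770,550)))
E
```

```text
time_s: 25.05
tool_pos: [0.465, 0.0088, 0.2391]
orientation: [-0.001, 3.136, -0.002]
ft_force: [-0.7, -0.3, -0.2]
finger_gap: 0.0839
finger_force: 0.0
col 168 [ 0.5364 -0.3037  0.023 ] ((536.4476928710938, -303.802490234375), 22.7664794921875)
z 299 [ 0.5347 -0.3049  0.023 ] ((534.8430786132812, -305.0263977050781), 30.456024169921875)
plate 1198 [0.5446 0.2986 0.0701]
collar fit [545.3141 298.723 ] 60.86900166147103 617
```

View pics/t5.png

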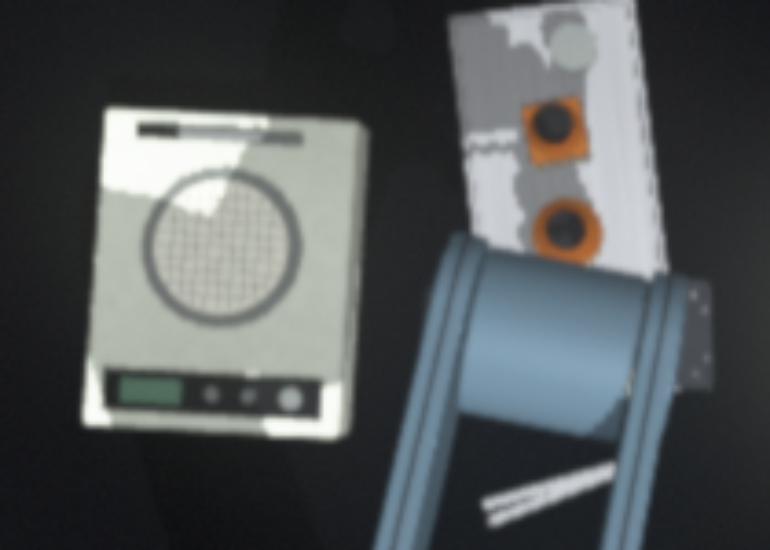

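```bash
python3 -m crank '[[[0,0,0],[-4,-20,0],0],[[0,0,0],[-13,-60,0],0],[[0,0,0],[-24,-105,0],0],[[0,0,0],[-35,-155,0],0],[[0,0,0],[-46,-205,0],0],[[0,0,0],[-57,-250,0],0],[[0,0,0],[-66,-290,0],0],[[0,0,0],[-71,-314,0],0],[[0,0,0],[-71,-314,0],0],[[0,0,0],[-71,-314,20],0],[[0,0,0],[-71,-314,50],0],[[0,0,0],[-71,-314,85],0],[[0,0,0],[-71,-314,120],0],[[0,0,0],[-71,-314,150],0],[[0,0,0],[-71,-314,172],0],[[0,0,0],[-71,-314,188],0],[[0,0,0],[-71,-314,196],0],[[0,0,0],[-71,-314,196],0],[[0,0,0],[-71,-314,196],0]]'
```

```text
time_s: 27.48
tool_pos: [0.5351, -0.3052, 0.0418]
orientation: [-0.0, 3.14, -0.002]
ft_force: [0.2, -0.2, 0.2]
finger_gap: 0.0928
finger_force: 0.0
```

```bash
python3 -m crank '[[[0,0,0],[0,0,5],0],[[0,0,0],[0,0,9],0],[[0,0,0],[0,0,9],0],[[0,0,0],[0,0,9],40],[[0,0,0],[0,0,9],70],[[0,0,0],[0,0,9],100],[[0,0,0],[0,0,9],130],[[0,0,0],[0,0,9],200],[[0,0,0],[0,0,9],200],[[0,0,0],[0,0,9],200],[[0,0,0],[0,0,9],200]]' 12
```

```text
time_s: 28.85
tool_pos: [0.5346, -0.3049, 0.0319]
orientation: [-0.0, 3.141, -0.0]
ft_force: [-0.1, -0.1, 1.2]
finger_gap: 0.0597
finger_force: 12.0
```

```bash
python3 -m crank '[[[0,0,0],[0,0,-8],200],[[0,0,0],[0,0,-28],200],[[0,0,0],[0,0,-60],200],[[0,0,0],[0,0,-100],200],[[0,0,0],[0,0,-140],200],[[0,0,0],[0,0,-180],200],[[0,0,0],[0,0,-210],200],[[0,0,0],[0,10,-220],200],[[0,0,0],[-1,40,-220],200],[[0,0,0],[-1,80,-220],200],[[0,0,0],[-2,130,-220],200],[[0,0,0],[-3,180,-220],200],[[0,0,0],[-4,230,-220],200],[[0,0,0],[-5,280,-220],200],[[0,0,0],[-5,330,-220],200],[[0,0,0],[-6,380,-220],200],[[0,0,0],[-7,430,-220],200],[[0,0,0],[-8,480,-220],200],[[0,0,0],[-9,530,-220],200],[[0,0,0],[-10,570,-220],200]]'
python3 -m crank '[[[0,0,0],[0,20,0],200],[[0,0,0],[0,34,0],200],[[0,0,0],[0,34,0],200],[[0,0,0],[0,34,20],200],[[0,0,0],[0,34,50],200],[[0,0,0],[0,34,85],200],[[0,0,0],[0,34,115],200],[[0,0,0],[0,34,135],200],[[0,0,0],[0,34,145],200],[[0,0,0],[0,34,150],200],[[0,0,0],[0,34,150],200],[[0,0,0],[0,34,150],200]]'
python3 - <<'E'
from h import *
c=capture("side");cv2.imwrite("pics/s6.png",cv2.resize(c["pixels"][80:260,130:370,::-1],(800,600)))
c=capture("top");P=cloud(c);x,y,z=P[...,0],P[...,1],P[...,2]
for h,r in((.117,(.633,.024)),(.133,(.5485,.0164)),(.151,(.464,.009))):
    m=(abs(z-h)<.006)&(np.hypot(x-r[0],y-r[1])<.03);print(m.sum(),P[m].mean(0) if m.any() else "")
E
```

```text
time_s: 31.35
tool_pos: [0.5429, 0.2675, 0.2506]
orientation: [0.002, -3.139, 0.0]
ft_force: [-0.3, -0.8, -0.3]
finger_gap: 0.0593
finger_force: 12.0
time_s: 32.85
tool_pos: [0.545, 0.2992, 0.1028]
orientation: [-0.0, 3.14, 0.001]
ft_force: [-0.6, 0.4, 0.2]
finger_gap: 0.0593
finger_force: 12.0
92 [0.6335 0.0232 0.1162]
91 [0.5468 0.0153 0.1329]
95 [0.4635 0.0079 0.1504]
```

View pics/s6.png

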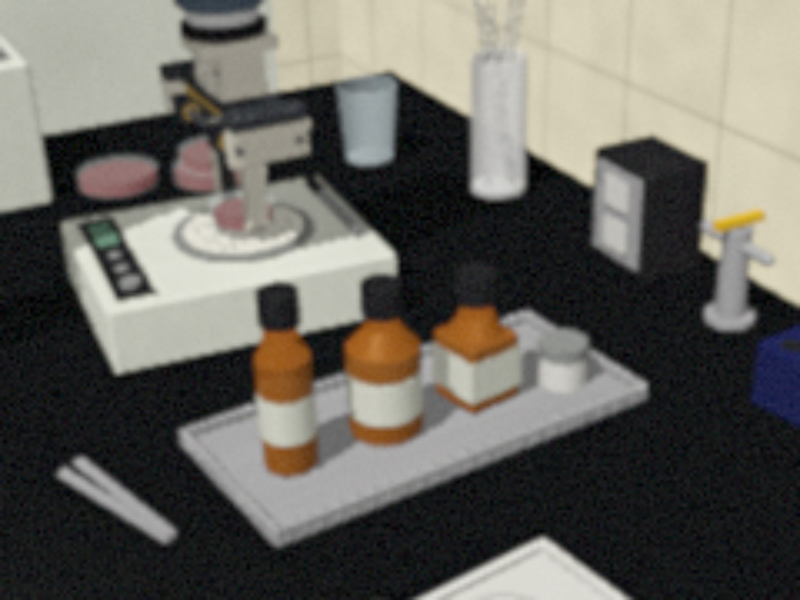

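```bash
python3 -m crank '[[[0,0,0],[0,0,2],200],[[0,0,0],[0,0,4],200],[[0,0,0],[0,0,5],200],[[0,0,0],[0,0,5],200],[[0,0,0],[0,0,5],200]]'
```

```text
time_s: 33.58
tool_pos: [0.5443, 0.2991, 0.0969]
orientation: [0.0, -3.141, 0.0]
ft_force: [-2.0, -0.5, 1.2]
finger_gap: 0.0595
finger_force: 12.0
```

```bash
python3 -m crank '[[[0,0,0],[0,0,0],95],[[0,0,0],[0,0,0],80],[[0,0,0],[0,0,0],60],[[0,0,0],[0,0,0],30],[[0,0,0],[0,0,0],0],[[0,0,0],[0,0,0],0],[[0,0,0],[0,0,0],0],[[0,0,0],[0,0,0],0],[[0,0,0],[0,0,-10],0],[[0,0,0],[0,0,-40],0],[[0,0,0],[0,0,-80],0],[[0,0,0],[0,0,-120],0],[[0,0,0],[0,0,-140],0],[[0,0,0],[0,-30,-140],0],[[0,0,0],[40,-80,-140],0],[[0,0,0],[70,-130,-140],0],[[0,0,0],[80,-180,-140],0],[[0,0,0],[81,-220,-140],0],[[0,0,0],[81,-230,-140],0],[[0,0,0],[81,-230,-140],0]]'
python3 - <<'E'
from h import *
c=capture("side");cv2.imwrite("pics/s7.png",cv2.resize(c["pixels"][80:260,130:370,::-1],(800,600)))
c=capture("top");P=cloud(c);x,y,z=P[...,0],P[...,1],P[...,2]
m=(abs(z-.088)<.008)&(np.hypot(x-.545,y-.299)<.05);v,u=np.nonzero(m)
if len(u): q=ray(c,u,v,.088);print(len(u),P[m].mean(0),q.mean(0),cv2.minEnclosingCircle((q[:,:2]*1000).astype(np.float32)))
E
```

```text
time_s: 36.08
tool_pos: [0.4638, 0.0691, 0.2374]
orientation: [0.002, 3.141, 0.001]
ft_force: [0.0, 0.8, 0.5]
finger_gap: 0.0929
finger_force: 0.0
327 [0.5444 0.2986 0.0877] [0.5444 0.2986 0.088 ] ((544.8640747070312, 298.4434814453125), 30.703811645507812)
```

View pics/s7.png

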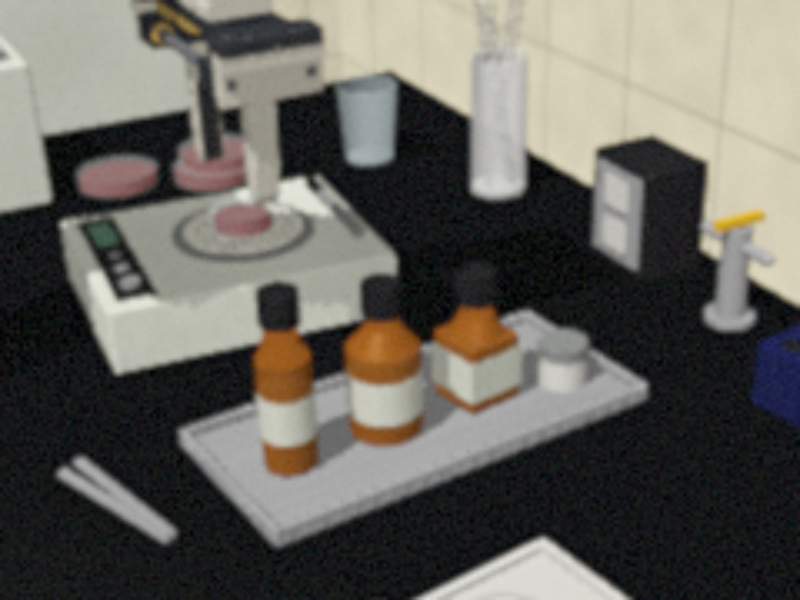

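```bash
python3 -m crank '[[[0,0,0],[0,-20,0],0],[[0,0,0],[0,-50,0],0],[[0,0,0],[0,-60,0],0],[[0,0,0],[0,-60,0],0],[[0,0,0],[0,-60,20],0],[[0,0,0],[0,-60,45],0],[[0,0,0],[0,-60,70],0],[[0,0,0],[0,-60,85],0],[[0,0,0],[0,-60,92],0],[[0,0,0],[0,-60,92],0],[[0,0,0],[0,-60,92],0]]'
```

```text
time_s: 37.55
tool_pos: [0.464, 0.0093, 0.1455]
orientation: [-0.001, 3.14, -0.0]
ft_force: [0.5, 0.3, 0.3]
finger_gap: 0.0931
finger_force: 0.0
```

```bash
python3 -m crank '[[[0,0,0],[0,0,0],100],[[0,0,0],[0,0,0],130],[[0,0,0],[0,0,0],160],[[0,0,0],[0,0,0],190],[[0,0,0],[0,0,0],220],[[0,0,0],[0,0,0],255],[[0,0,0],[0,0,0],255],[[0,0,0],[0,0,0],255],[[0,0,0],[0,0,0],255],[[0,0,0],[0,0,0],255]]' 25
python3 -m crank '[[[0,0,0],[0,0,-10],255],[[0,0,0],[0,0,-30],255],[[0,0,0],[0,0,-52],255],[[0,0,0],[0,0,-62],255],[[0,0,0],[-3,-19,-62],255],[[0,0,0],[-9,-56,-62],255],[[0,0,0],[-17,-106,-62],255],[[0,0,0],[-25,-156,-62],255],[[0,0,0],[-34,-206,-62],255],[[0,0,0],[-42,-256,-62],255],[[0,0,0],[-50,-306,-62],255],[[0,0,0],[-57,-349,-62],255],[[0,0,0],[-61,-374,-62],255],[[0,0,0],[-63,-386,-62],255],[[0,0,0],[-63,-386,-45],255],[[0,0,0],[-63,-386,-28],255],[[0,0,0],[-63,-386,-14],255],[[0,0,0],[-63,-386,-5],255],[[0,0,0],[-63,-386,-2],255],[[0,0,0],[-63,-386,-2],255]]'
python3 -m crank '[[[0,0,0],[0,0,1],255],[[0,0,0],[0,0,1.8],255],[[0,0,0],[0,0,1.8],255]]'
```

```text
time_s: 38.8
tool_pos: [0.4635, 0.0091, 0.1448]
orientation: [0.0, -3.141, 0.0]
ft_force: [-0.3, -0.6, 0.3]
finger_gap: 0.0318
finger_force: 25.0
time_s: 41.3
tool_pos: [0.5267, -0.3769, 0.147]
orientation: [-0.001, 3.141, -0.0]
ft_force: [0.1, 0.4, -2.4]
finger_gap: 0.0312
finger_force: 25.0
time_s: 41.68
tool_pos: [0.5266, -0.377, 0.1452]
orientation: [-0.0, 3.141, -0.0]
ft_force: [0.7, -0.5, -1.5]
finger_gap: 0.0315
finger_force: 25.0
```

```bash
python3 -m crank '[[[0,0,0],[0,0,0],240],[[0,0,0],[0,0,0],200],[[0,0,0],[0,0,0],160],[[0,0,0],[0,0,0],120],[[0,0,0],[0,0,0],80],[[0,0,0],[0,0,0],80],[[0,0,0],[0,0,0],80],[[0,0,0],[0,0,-20],80],[[0,0,0],[0,0,-60],60],[[0,0,0],[0,0,-90],40],[[0,0,0],[0,0,-90],0]]'
python3 -m crank '[[[0,0,0],[-1,20,0],0],[[0,0,0],[-3,60,0],0],[[0,0,0],[-6,110,0],0],[[0,0,0],[-9,160,0],0],[[0,0,0],[-12,210,0],0],[[0,0,0],[-15,260,0],0],[[0,0,0],[-18,310,0],0],[[0,0,0],[-20,350,0],0],[[0,0,0],[-22,380,0],0],[[0,0,0],[-22,393,0],0],[[0,0,0],[-22,393,0],0],[[0,0,0],[-22,393,20],0],[[0,0,0],[-22,393,50],0],[[0,0,0],[-22,393,80],0],[[0,0,0],[-22,393,100],0],[[0,0,0],[-22,393,107],0],[[0,0,0],[-22,393,107],0],[[0,0,0],[-22,393,107],0]]'
```

```text
time_s: 43.05
tool_pos: [0.5277, -0.3779, 0.2381]
orientation: [-0.0, 3.137, -0.007]
ft_force: [-0.2, 0.7, -0.7]
finger_gap: 0.0844
finger_force: 0.0
time_s: 45.3
tool_pos: [0.5492, 0.0156, 0.129]
orientation: [0.0, 3.14, -0.001]
ft_force: [-0.2, -0.6, 0.7]
finger_gap: 0.0932
finger_force: 0.0
```

Grip the wide bottle and carry it back by the reverse of its outward shift.

```bash
python3 -m crank '[[[0,0,0],[0,0,0],100],[[0,0,0],[0,0,0],130],[[0,0,0],[0,0,0],160],[[0,0,0],[0,0,0],190],[[0,0,0],[0,0,0],220],[[0,0,0],[0,0,0],255],[[0,0,0],[0,0,0],255],[[0,0,0],[0,0,0],255],[[0,0,0],[0,0,0],255],[[0,0,0],[0,0,0],255]]' 25
python3 -m crank '[[[0,0,0],[0,0,-10],255],[[0,0,0],[0,0,-30],255],[[0,0,0],[0,0,-52],255],[[0,0,0],[0,0,-62],255],[[0,0,0],[3,-12,-62],255],[[0,0,0],[9,-37,-62],255],[[0,0,0],[19,-75,-62],255],[[0,0,0],[30,-118,-62],255],[[0,0,0],[41,-162,-62],255],[[0,0,0],[52,-206,-62],255],[[0,0,0],[63,-250,-62],255],[[0,0,0],[73,-290,-62],255],[[0,0,0],[80,-317,-62],255],[[0,0,0],[83,-329,-62],255],[[0,0,0],[83,-329,-45],255],[[0,0,0],[83,-329,-28],255],[[0,0,0],[83,-329,-14],255],[[0,0,0],[83,-329,-5],255],[[0,0,0],[83,-329,-2],255],[[0,0,0],[83,-329,-2],255]]'
python3 -m crank '[[[0,0,0],[0,0,1],255],[[0,0,0],[0,0,1.8],255],[[0,0,0],[0,0,1.8],255]]'
```

```text
time_s: 46.55
tool_pos: [0.5485, 0.0161, 0.128]
orientation: [0.0, -3.141, 0.0]
ft_force: [-0.6, -0.1, -1.4]
finger_gap: 0.0314
finger_force: 25.0
time_s: 49.05
tool_pos: [0.4657, -0.3129, 0.1302]
orientation: [-0.001, 3.141, -0.0]
ft_force: [-0.2, 0.2, -3.2]
finger_gap: 0.0317
finger_force: 25.0
time_s: 49.42
tool_pos: [0.4656, -0.3129, 0.1284]
orientation: [-0.0, 3.141, -0.0]
ft_force: [-0.2, 0.6, -3.2]
finger_gap: 0.0318
finger_force: 25.0
```

```bash
python3 -m crank '[[[0,0,0],[0,0,0.6],255],[[0,0,0],[0,0,0.6],255],[[0,0,0],[0,0,0.6],240],[[0,0,0],[0,0,0.6],200],[[0,0,0],[0,0,0.6],160],[[0,0,0],[0,0,0.6],120],[[0,0,0],[0,0,0.6],80],[[0,0,0],[0,0,0.6],80],[[0,0,0],[0,0,0.6],80],[[0,0,0],[0,0,-20],80],[[0,0,0],[0,0,-60],60],[[0,0,0],[0,0,-90],40],[[0,0,0],[0,0,-90],0]]'
python3 -m crank '[[[0,0,0],[-10,20,0],0],[[0,0,0],[-30,60,0],0],[[0,0,0],[-52,105,0],0],[[0,0,0],[-74,150,0],0],[[0,0,0],[-96,195,0],0],[[0,0,0],[-118,240,0],0],[[0,0,0],[-138,280,0],0],[[0,0,0],[-156,315,0],0],[[0,0,0],[-168,337,0],0],[[0,0,0],[-168,337,0],0],[[0,0,0],[-168,337,0],0],[[0,0,0],[-168,337,20],0],[[0,0,0],[-168,337,50],0],[[0,0,0],[-168,337,80],0],[[0,0,0],[-168,337,100],0],[[0,0,0],[-168,337,106],0],[[0,0,0],[-168,337,106],0],[[0,0,0],[-168,337,106],0]]'
```

```text
time_s: 51.05
tool_pos: [0.4667, -0.314, 0.2208]
orientation: [-0.0, 3.138, -0.006]
ft_force: [0.7, -0.4, -0.4]
finger_gap: 0.0843
finger_force: 0.0
time_s: 53.3
tool_pos: [0.6341, 0.0237, 0.1134]
orientation: [0.0, 3.14, -0.0]
ft_force: [-0.1, -0.3, -0.4]
finger_gap: 0.0932
finger_force: 0.0
```

```bash
python3 -m crank '[[[0,0,0],[0,0,0],100],[[0,0,0],[0,0,0],130],[[0,0,0],[0,0,0],160],[[0,0,0],[0,0,0],190],[[0,0,0],[0,0,0],220],[[0,0,0],[0,0,0],255],[[0,0,0],[0,0,0],255],[[0,0,0],[0,0,0],255],[[0,0,0],[0,0,0],255],[[0,0,0],[0,0,0],255]]' 25
python3 -m crank '[[[0,0,0],[0,0,-10],255],[[0,0,0],[0,0,-30],255],[[0,0,0],[0,0,-50],255],[[0,0,0],[0,0,-60],255],[[0,0,0],[6,-12,-60],255],[[0,0,0],[18,-37,-60],255],[[0,0,0],[35,-72,-60],255],[[0,0,0],[52,-107,-60],255],[[0,0,0],[69,-142,-60],255],[[0,0,0],[86,-177,-60],255],[[0,0,0],[103,-212,-60],255],[[0,0,0],[116,-238,-60],255],[[0,0,0],[125,-256,-60],255],[[0,0,0],[125,-256,-60],255],[[0,0,0],[125,-256,-45],255],[[0,0,0],[125,-256,-28],255],[[0,0,0],[125,-256,-14],255],[[0,0,0],[125,-256,-5],255],[[0,0,0],[125,-256,-2],255],[[0,0,0],[125,-256,-2],255]]'
python3 -m crank '[[[0,0,0],[0,0,1],255],[[0,0,0],[0,0,2],255],[[0,0,0],[0,0,2],255]]'
```

```text
time_s: 54.55
tool_pos: [0.6335, 0.0241, 0.1122]
orientation: [0.0, -3.142, 0.0]
ft_force: [-0.8, -0.4, -1.0]
finger_gap: 0.0316
finger_force: 25.0
time_s: 57.05
tool_pos: [0.5087, -0.2319, 0.1143]
orientation: [-0.001, 3.141, -0.0]
ft_force: [0.7, 0.3, -2.9]
finger_gap: 0.0314
finger_force: 25.0
time_s: 57.42
tool_pos: [0.5086, -0.232, 0.1124]
orientation: [-0.0, 3.141, -0.0]
ft_force: [-0.2, 0.2, -2.8]
finger_gap: 0.0314
finger_force: 25.0
```

Release, rise and move clear toward the middle, then check.

```bash
python3 -m crank '[[[0,0,0],[0,0,0.6],255],[[0,0,0],[0,0,0.6],255],[[0,0,0],[0,0,0.6],240],[[0,0,0],[0,0,0.6],200],[[0,0,0],[0,0,0.6],160],[[0,0,0],[0,0,0.6],120],[[0,0,0],[0,0,0.6],80],[[0,0,0],[0,0,0.6],80],[[0,0,0],[0,0,0.6],80],[[0,0,0],[0,0,-20],80],[[0,0,0],[0,0,-60],60],[[0,0,0],[0,0,-120],40],[[0,0,0],[0,30,-130],0],[[0,0,0],[20,80,-130],0],[[0,0,0],[40,130,-130],0],[[0,0,0],[60,180,-130],0],[[0,0,0],[80,230,-130],0],[[0,0,0],[80,240,-130],0],[[0,0,0],[80,240,-130],0],[[0,0,0],[80,240,-130],0]]'
python3 - <<'E'
from h import *
c=capture("side");cv2.imwrite("pics/s8.png",cv2.resize(c["pixels"][80:380,80:480,::-1],(800,600)))
C0={"square":(.117,.509,-.231),"wide":(.133,.466,-.312),"slim":(.151,.528,-.378),"vial":(.051,.418,-.231),"jar":(.043,.703,.007)}
for n in("top","side"):
  c1=capture(n);c0=dict(np.load(n+"0.npz"))
  for k,(h,x,y) in C0.items():
    r=[]
    for c in(c0,c1):
        P=cloud(c);m=(abs(P[...,2]-h)<.006)&(np.hypot(P[...,0]-x,P[...,1]-y)<.03)
        v,u=np.nonzero(m);r.append(ray(c,u,v,h).mean(0)[:2] if len(u) else np.nan)
    print(n,k,"moved mm",(r[1]-r[0])*1000)
  if n=="top":
    P=cloud(c1);m=(abs(P[...,2]-.088)<.008)&(np.hypot(P[...,0]-.545,P[...,1]-.299)<.05);print("dish",m.sum(),P[m].mean(0) if m.any() else "")
E
```

```text
time_s: 59.92
tool_pos: [0.4292, 0.0071, 0.2423]
orientation: [0.001, 3.141, -0.001]
ft_force: [0.9, -0.4, -0.1]
finger_gap: 0.0929
finger_force: 0.0
top square moved mm [0.1595 0.3974]
top wide moved mm [ 0.0842 -0.1204]
top slim moved mm [-0.4917  0.7995]
top vial moved mm [0.1812 0.17  ]
top jar moved mm [ 0.0722 -0.3677]
dish 326 [0.5445 0.2985 0.0877]
side square moved mm [-0.4542  0.345 ]
side wide moved mm [-0.1337  0.8596]
side slim moved mm [-0.1394  0.5168]
side vial moved mm [ 0.0619 -0.3271]
side jar moved mm [0.2391 0.4063]
```

View pics/s8.png

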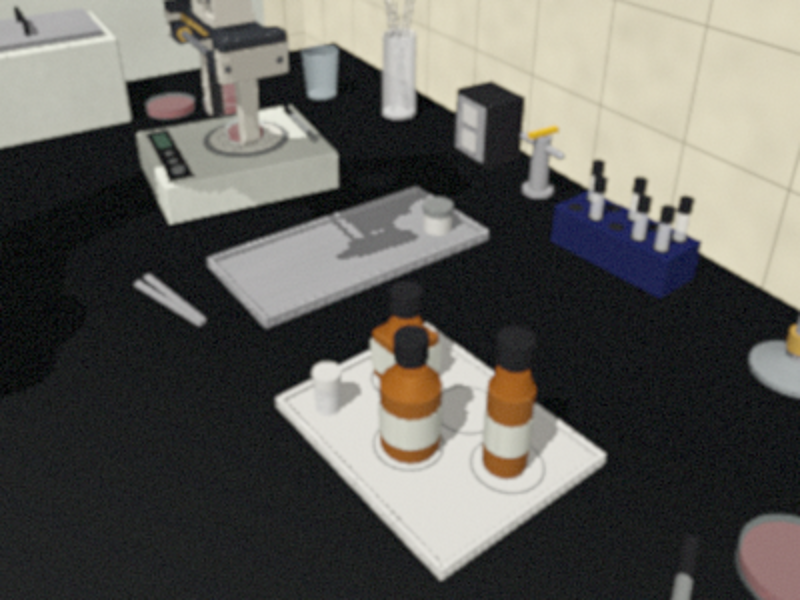

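The three bottles are back on the reagent tray at (405,335), (410,395) and (510,400). Each is within 1 mm of its start, the dish is on the plate at (240,133), and the arm is clear.

```bash
python3 -c "
from bench import *
print(close_job())"
```

```text
the job is handed in; nothing more can be done
None
```

The job is handed in (no verdict came back): by my last camera check all three bottles stand upright within about 1 mm of where they started, the dish lies flat within about 1 mm of the light plate's centre, and the vial and jar have not moved.

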